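# Draw the tall casting flask off its sprue base

## Robot

A 7-joint arm with a two-finger parallel gripper is mounted at the origin on the work surface; the furniture and walls round the work are solid. World frame = base frame: x ahead of the robot, y to its left, z up, the work surface at z = 0. Lengths are in m, angles in rad, forces in N, time in s.
With the tool pointing down it reaches from about 0.425 to 0.925 m from the base axis. Payload 6.8 kg.
Tool frame: the origin (TCP) lies at the very end of the fingers, on their centre line; the grasp point (between the pads) lies 19 mm behind it (r.grip_depth is the distance from the TCP to the grasp point, in m); z points along the fingers, y is the direction in which the jaws open and shut (so a half turn about z gives the same grasp; the last joint's range is limited). The gripper opens to 85 mm and grips with 20 to 120 N. Pads are 22 mm wide; open, the fingers measure 114 mm over their backs; the gripper's body (76 mm by 85 mm) begins 54 mm behind the grasp point. The pads swing forward as they close: fully open they stand 13 mm farther back than shut.
Start: joints at [-1.231, 0.477, 0.022, 1.555, -0.011, 1.109, -0.083], TCP at [0.292, 0.608, 0.231] pointing down, gripper open.
Joint ranges: [-2.96, 2.96], [-0.34, 2.1], [-1.41, 1.46], [0.24, 2.44], [-1.37, 4.51], [0.17, 1.92], [-2.96, 2.96]. Speed limits (rad/s): [2.39, 2.39, 3.14, 3.14, 3.14, 3.14, 3.14].

## Interface

Orientations are given as a rotation vector (axis times angle).
In Python, from bench import status, eyes, workorder, spotter, r gives the robot as it stands.
- The arm moves only by the tool drive_tool, never from a script. Its argument "commands" is a list of rows, each an object of numbers: "rx", "ry", "rz": the turn, a rotation vector about the world's x, y, z normalised to -1 to 1, where 1 is 8 degrees; "tx", "ty", "tz": the shift along the world's x, y, z normalised to -1 to 1, where 1 is 20 mm; "grip": the closure, from -1 (fully open) to 1 (shut). A call has 1 to 10 rows; each row shifts and turns the commanded pose from where the row before left it; what a row does not reach is not made up. A row lasts 1/8 s, in which the tool goes at most 62.5 mm and 10.7 degrees, less where a joint would pass 70% of its speed; a pose out of reach is approached as far as the arm can. A call with a number of a shift or a turn outside -1 to 1 is refused whole. A call with a gripper value outside its range is refused whole. The fingers move at their own pace and stop on an object; "grip_force" is the grip in N (left out, the last holds). Time passes only in rows, so rows that do not move let the fingers close. It gives the time, the measured TCP pose, the force and the opening at its end, in the units of the state.
- status.get_obs(): the state, without advancing time (a new reading comes with each control period).
- eyes.grab_frame(name): name is "scene" or "top" or "wrist"; returns a dict with "frame" (420x560x3 uint8, blue, green, red), "range_z" (420x560 float32, m along the optical axis (not along the pixel's ray), 0 where there is no reading), "fx", "fy", "cx", "cy" (pixels), "T" (4x4, takes a point from camera to world coordinates); the wrist camera has in their place "T_tool_cam" (4x4, takes a point from camera to tool coordinates, whose origin is the TCP and whose axes are the flange's). Camera axes: x right, y down, z forward; pixel columns grow to the right and rows downward; lengths in m; the calibration is good to about 2 mm. The wrist camera is an equidistant fisheye: a pixel r from the principal point sees the ray r / f radians off the axis. A picture is of the moment at which its call begins: read the wrist's pose just before it.
- workorder.hand_in(): hands the job in, once; it reports no verdict.
Trained networks look in the newest picture that a camera, given by its name, has taken for a name from the list of things; names that differ only in an ending like _2 or _b are one class to them, and where a whole thing is asked for, a point or a joint stands for the part that bears it (a point fixed in the world has none). Each returns a list of dicts, best first, with "confidence" (0 to 1); they miss things now and then, are a little off and sometimes report something else, mostly with a low value. They report only what shows in the picture. A call takes as long as a camera call. They do not tell look-alikes from the thing itself.
- spotter.boxes_of(camera, target): "position" ([column, row] as shares, 0 to 1, of the picture: columns of its width, rows of its height, amid what is visible of it).
- spotter.masks_of(camera, target): "mask" (420x560 bool, what is visible of it) and "position" ([column, row] as shares, 0 to 1, of the picture: columns of its width, rows of its height, amid what is visible of it).
The state is a dict: "clock": time; "joints": joint angles; "qvel": joint speeds; "tau": joint torques, N m; "tcp_pos": TCP position; "orientation": TCP orientation; "contact_force": force on the tool from outside, world axes, zero at the start; "moment": the same for the moment, N m; "grip_width": finger opening in m.
Only numpy, scipy, OpenCV 4.12 (cv2) and the standard library are available. Lean on these libraries where they do the work, as an engineer would, in place of code of your own. Each camera call takes 0.05 s, during which the arm holds its last target.

## Task

Draw the tall, narrow steel casting flask straight up off the rubber sprue base it is stuck on and stand it upright, without dropping it, inside the shallow steel tray. The rubber base with its little wax tree must not be dragged along: it stays on the table, upright and where it stands. Leave the short, wide flask next to it alone.

Things in the scene. Friction and masses are not known exactly. Their poses are not given: they have to be found in the camera images.
- tall_flask: tall, narrow steel flask: tube open at both ends, 56 mm outside and 50 mm inside diameter, 80 mm long, about 0.26 kg, rows of dark round dots. Origin at the centre of its lower end, z up along the tube. Starts upright on its rubber base, lower end 16 mm and upper rim 96 mm above the table. Grip it across the diameter, in any direction.
- tall_base: black rubber sprue base under the tall flask, loose, 0.5 kg: disc 82 mm wide, 16 mm thick, origin at the centre of its underside. Inside the flask its boss (45 mm wide) reaches z 28 mm and a green wax tree (30 mm wide) z 86 mm. Rubber lips on the boss hold the flask with about 3 N for its first 8 mm of rise; straight up it comes off, pulled aside before it has risen 75 mm it tips the base.
- burnout_tray: shallow square dark steel tray, fixed to the table, 160 mm x 160 mm outside, 152 mm x 152 mm inside, flat floor 4 mm above the table, rim 16 mm above the table, a thin wire handle outside each y side. Origin at the centre of its underside, z up, x and y along its sides.
- low_flask: the bystander: a short, wide steel flask, 74 mm in diameter and 50 mm long, seated on its own black rubber base 100 mm in diameter (the two are one piece here); its upper rim is 66 mm above the table. Origin at the centre of the base's underside. It is to be left where it is.
Not all that is in view belongs to the job. What is shaped like the tall_flask but purple or red is not meant.

How it is judged:
By the outcome, as a careful person would: the job done as asked, in the order asked, and still so for the second after the job is handed in, with the robot touching nothing.
It also fails if it takes over 45 s, if anything falls off the work surface, if the arm or the gripper's body presses on something with over 40 N, if the wrist force passes 120 N, or if a joint passes its speed limit or range.

## Working session

There is one attempt and no reset: what is moved stays moved. The work goes in short steps, Python scripts to look and compute and a tool call to move; the robot and the scene stay as the last step left them, time stands still between calls to the robot, and variables do not carry over. Pictures are saved under pics/ and viewed, and the job is handed in when it is done.

Besides the shell and the picture viewer there is one more tool, called after "Call:" by a JSON object that holds its "api" and its "payload". drive_tool: Moves the arm, as the interface text tells. Scaled input: -1 to 1 covers 20 mm each way for a shift and 8 degrees each way for a turn. Its arguments: {"type":"object","properties":{"commands":{"type":"array","items":{"type":"object","properties":{"rx":{"type":"number"},"ry":{"type":"number"},"rz":{"type":"number"},"tx":{"type":"number"},"ty":{"type":"number"},"tz":{"type":"number"},"grip":{"type":"number"}}}},"grip_force":{"type":"number"}},"required":["commands"]}

```bash
mkdir -p pics; ls
python3 - <<'E'
from bench import status, eyes, spotter
import cv2,numpy as np
o=status.get_obs()
for k in o: print(k,np.round(o[k],3))
for c in ("scene","top"):
    f=eyes.grab_frame(c); cv2.imwrite(f"pics/{c}0.png",f["frame"]); np.savez(f"{c}0.npz",**f)
    print(c,f["fx"],f["cx"],f["cy"],np.round(f["T"],3).tolist())
    for n in ("tall_flask","tall_base","burnout_tray","low_flask"):
        for m in spotter.masks_of(c,n):
            z=f["range_z"]; M=m["mask"]; v,u=np.nonzero(M&(z>0)); d=z[v,u]
            P=np.c_[(u-f["cx"])/f["fx"]*d,(v-f["cy"])/f["fy"]*d,d]@f["T"][:3,:3].T+f["T"][:3,3]
            print(c,n,round(m["confidence"],2),np.round(np.array(m["position"])*[560,420]),len(P), np.round(np.percentile(P,[1,50,99],axis=0),3).tolist() if len(P) else 0)
E
```

```text
pics
clock 0.0
joints [-1.231  0.478  0.022  1.556 -0.012  1.109 -0.083]
qvel [-0.004  0.002 -0.001 -0.    -0.     0.001 -0.   ]
tau [-0.0000e+00 -5.9646e+01  1.6080e+00 -2.8118e+01  1.3000e-02  1.0000e-02
 -0.0000e+00]
tcp_pos [0.292 0.608 0.23 ]
orientation [-6.980e-01 -3.063e+00  3.000e-03]
contact_force [ 0.232 -0.598 -0.331]
moment [ 0.03  -0.011  0.015]
grip_width 0.086
scene 543.3646448622277 276.5321070709689 204.49590685932537 [[0.819, -0.425, 0.387, -0.04], [-0.574, -0.593, 0.565, -0.75], [-0.01, -0.684, -0.729, 0.947], [0.0, 0.0, 0.0, 1.0]]
scene tall_flask 0.93 [290. 274.] 994 [[0.318, -0.257, 0.005], [0.343, -0.231, 0.051], [0.372, -0.202, 0.08]]
scene tall_flask 0.89 [290. 182.] 903 [[0.472, -0.049, 0.013], [0.493, -0.032, 0.068], [0.527, 0.007, 0.096]]
scene tall_flask 0.56 [303. 313.] 1202 [[0.296, -0.341, -0.001], [0.323, -0.316, 0.048], [0.351, -0.286, 0.08]]
scene tall_base 0.56 [292. 204.] 449 [[0.46, -0.061, -0.003], [0.486, -0.041, 0.013], [0.539, 0.015, 0.085]]
scene burnout_tray 0.95 [351. 250.] 4665 [[0.425, -0.319, -0.003], [0.517, -0.227, 0.003], [0.609, -0
[... 241 characters left out ...]
4], [0.013, -0.124, -0.992, 1.16], [0.0, 0.0, 0.0, 1.0]]
top tall_flask 0.7 [395. 250.] 319 [[0.3, -0.34, 0.004], [0.325, -0.325, 0.054], [0.351, -0.286, 0.085]]
top tall_flask 0.68 [273. 174.] 328 [[0.474, -0.047, 0.015], [0.509, -0.019, 0.073], [0.529, 0.009, 0.1]]
top tall_flask 0.65 [361. 245.] 321 [[0.321, -0.258, 0.001], [0.347, -0.237, 0.057], [0.374, -0.202, 0.084]]
top tall_base 0.71 [272. 186.] 510 [[0.462, -0.061, -0.0], [0.494, -0.02, 0.019], [0.523, 0.021, 0.098]]
top burnout_tray 0.96 [355. 180.] 3653 [[0.433, -0.314, -0.001], [0.518, -0.228, 0.005], [0.606, -0.138, 0.019]]
top low_flask 0.77 [205. 202.] 1149 [[0.412, 0.113, 0.003], [0.455, 0.156, 0.028], [0.505, 0.203, 0.069]]
```

View pics/scene0.png

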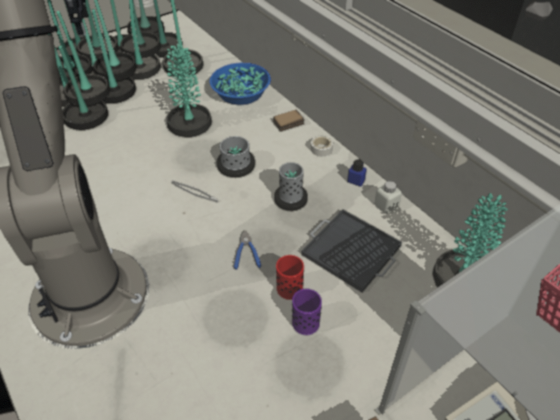

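View pics/top0.png

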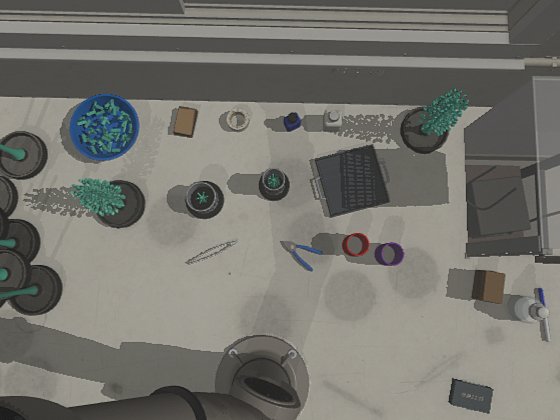

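```bash
cat > h.py <<'E'
import numpy as np
def cloud(f):
    z=f["range_z"]; v,u=np.nonzero(z>0); d=z[v,u]
    return np.c_[(u-f["cx"])/f["fx"]*d,(v-f["cy"])/f["fy"]*d,d]@f["T"][:3,:3].T+f["T"][:3,3]
E
python3 - <<'E'
import numpy as np,cv2
from scipy.optimize import least_squares
from h import cloud
C={c:cloud(np.load(c+"0.npz")) for c in("scene","top")}
def circ(p,r=None):
    if r: 
        s=least_squares(lambda q:np.hypot(p[:,0]-q[0],p[:,1]-q[1])-r,p[:,:2].mean(0),loss="soft_l1",f_scale=.002)
    else: s=least_squares(lambda q:np.hypot(p[:,0]-q[0],p[:,1]-q[1])-q[2],[*p[:,:2].mean(0),.03],loss="soft_l1",f_scale=.002)
    return np.round(s.x,4),len(p),round(float(np.sqrt(np.mean(s.fun**2))),4)
for c,P in C.items():
    m=(abs(P[:,0]-.5)<.06)&(abs(P[:,1]+.02)<.06)
    Q=P[m]; 
    c0=np.array([.5,-.02]);rr=np.hypot(*(Q[:,:2]-c0).T)
    rim=Q[(Q[:,2]>.085)&(Q[:,2]<.105)&(rr>.02)]
    print(c,"rim",circ(rim),np.percentile(rim[:,2],[5,50,95]))
    side=Q[(Q[:,2]>.03)&(Q[:,2]<.08)]
    print(c,"side r28",circ(side[np.hypot(*(side[:,:2]-c0).T)>.022],.028))
    t=Q[(Q[:,2]>.010)&(Q[:,2]<.022)]; print("base top",circ(t),np.median(t[:,2]))
    # tray
    T=P[(P[:,0]>.41)&(P[:,0]<.63)&(P[:,1]>-.34)&(P[:,1]<-.11)]
    rimt=T[(T[:,2]>.011)&(T[:,2]<.022)]
    print("tray",len(rimt),cv2.minAreaRect(rimt[:,:2].astype(np.float32)))
    L=P[(P[:,2]>.04)&(P[:,2]<.075)&(abs(P[:,0]-.455)<.06)&(abs(P[:,1]-.158)<.06)]
    print("low",np.percentile(L,[1,50,99],axis=0).round(3).tolist())
# height map 4cm
A=np.r_[C["scene"],C["top"]]
xs=np.arange(.1,.9,.05);ys=np.arange(.75,-.56,-.05)
print("      "+" ".join(f"{x:4.2f}" for x in xs))
for y in ys:
    r=[]
    for x in xs:
        q=A[(abs(A[:,0]-x)<.025)&(abs(A[:,1]-y)<.025),2]
        r.append(f"{np.percentile(q,99):4.2f}" if len(q)>3 else "  - ")
    print(f"{y:5.2f} "+" ".join(r))
E
```

```text
scene rim (array([ 0.5002, -0.0205,  0.0264]), 193, 0.0015) [0.08565544 0.09181906 0.09602984]
scene side r28 (array([ 0.5007, -0.0199]), 474, 0.002)
base top (array([ 0.5019, -0.0181,  0.0354]), 323, 0.0049) 0.014435551684777614
tray 647 ((0.5168333053588867, -0.22570815682411194), (0.16376599669456482, 0.19006434082984924), 15.855588912963867)
low [[0.422, 0.123, 0.04], [0.458, 0.16, 0.053], [0.493, 0.198, 0.068]]
top rim (array([ 0.5013, -0.0212,  0.0263]), 119, 0.0011) [0.08796635 0.0960119  0.09979835]
top side r28 (array([ 0.4998, -0.0215]), 143, 0.0019)
base top (array([ 0.5019, -0.0213,  0.0351]), 296, 0.0044) 0.016395346050063098
tray 532 ((0.5188243389129639, -0.2272116243839264), (0.16106025874614716, 0.18959516286849976), 15.749814987182617)
low [[0.423, 0.123, 0.041], [0.46, 0.161, 0.06], [0.495, 0.196, 0.071]]
      0.10 0.15 0.20 0.25 0.30 0.35 0.40 0.45 0.50 0.55 0.60 0.65 0.70 0.75 0.80 0.85
 0.75   -    -  0.05 0.25 0.06 0.17 0.05 0.07 0.17 0.15 0.03 0.00 0.00 0.11 0.11   - 
 0.70   -    -  0.15 0.09 0.06 0.25 0.20 0.22 0.05 0.03 0.03 0.00 0.01 0.08 0.13   - 
 0.65 
[... 1442 characters left out ...]
.31 0.38 0.38
-0.20 0.01 0.00 0.01 0.01 0.08 0.08 0.02 0.02 0.01 0.01 0.02 0.07 0.07 0.31 0.38 0.38
-0.25 0.00 0.00 0.01 0.01 0.08 0.08 0.01 0.02 0.01 0.01 0.02 0.01 0.01 0.31 0.38 0.38
-0.30 0.00 0.00 0.01 0.00 0.08 0.08 0.01 0.02 0.02 0.02 0.02 0.01 0.01 0.31 0.38 0.38
-0.35 0.00 0.01 0.00 0.00 0.08 0.08 0.01 0.01 0.01 0.01 0.02 0.03 0.03 0.31 0.38 0.38
-0.40 0.01 0.01 0.00 0.01 0.00 0.01 0.01 0.01 0.01 0.01 0.14 0.24 0.24 0.31 0.37 0.31
-0.45 0.01 0.01 0.01 0.00 0.00 0.01 0.01 0.01 0.01 0.01 0.16 0.24 0.23 0.31 0.35 0.31
-0.50 0.01 0.01 0.01 0.01 0.01 0.08 0.01 0.01 0.01 0.01 0.01 0.03 0.00 0.45 0.41   - 
-0.55 0.01 0.01 0.07 0.07 0.34 0.34 0.34 0.34 0.34 0.34 0.34 0.34 0.01 0.42 0.12   -
```

Run:
```python
from bench import eyes,status
import cv2
f=eyes.grab_frame("wrist"); cv2.imwrite("pics/w0.png",f["frame"]); print(f["T_tool_cam"].round(3).tolist(),f["fx"])
```

```text
[[-0.002, -0.95, -0.313, 0.082], [1.0, -0.002, 0.0, 0.001], [-0.001, -0.313, 0.95, -0.143], [0.0, 0.0, 0.0, 1.0]] 325.19226210127806
```

View pics/w0.png

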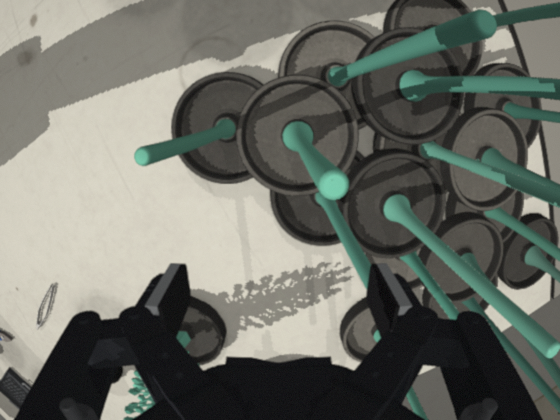

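The tall flask shows at scene (290,182) and top (273,180). The look-alikes are red at scene (290,274) and purple at (307,312). The tray is at (351,250) and the low flask at (236,155). The wrist view shows the gripper standing among wax rods, so I go straight up first.

Call:
{"api": "drive_tool", "payload": {"commands": [{"tz": 1,"grip": -1},{"tz": 1},{"tz": 1},{"tz": 1},{"tz": 1},{"tz": 1},{"tz": 1},{"tz": 1}]}}

```text
validation failed for argument at $.co...
```

Call:
{"api": "drive_tool", "payload": {"commands": [{"tx": 0,"ty": 0,"tz": 1,"rx": 0,"ry": 0,"rz": 0,"grip": -1},{"tx": 0,"ty": 0,"tz": 1,"rx": 0,"ry": 0,"rz": 0,"grip": -1},{"tx": 0,"ty": 0,"tz": 1,"rx": 0,"ry": 0,"rz": 0,"grip": -1},{"tx": 0,"ty": 0,"tz": 1,"rx": 0,"ry": 0,"rz": 0,"grip": -1},{"tx": 0,"ty": 0,"tz": 1,"rx": 0,"ry": 0,"rz": 0,"grip": -1},{"tx": 0,"ty": 0,"tz": 1,"rx": 0,"ry": 0,"rz": 0,"grip": -1},{"tx": 0,"ty": 0,"tz": 1,"rx": 0,"ry": 0,"rz": 0,"grip": -1},{"tx": 0,"ty": 0,"tz": 1,"rx": 0,"ry": 0,"rz": 0,"grip": -1}]}}

```text
clock: 1.55
tcp_pos: [0.2922, 0.6084, 0.392]
orientation: [-0.698, -3.063, -0.0]
contact_force: [0.7, -0.8, 0.7]
grip_width: 0.0853
```

Call:
{"api": "drive_tool", "payload": {"commands": [{"tx": 0.4,"ty": -1,"tz": 0,"rx": 0,"ry": 0,"rz": 0,"grip": -1},{"tx": 0.4,"ty": -1,"tz": 0,"rx": 0,"ry": 0,"rz": 0,"grip": -1},{"tx": 0.4,"ty": -1,"tz": 0,"rx": 0,"ry": 0,"rz": 0,"grip": -1},{"tx": 0.4,"ty": -1,"tz": 0,"rx": 0,"ry": 0,"rz": 0,"grip": -1},{"tx": 0.4,"ty": -1,"tz": 0,"rx": 0,"ry": 0,"rz": 0,"grip": -1},{"tx": 0.4,"ty": -1,"tz": 0,"rx": 0,"ry": 0,"rz": 0,"grip": -1},{"tx": 0.4,"ty": -1,"tz": 0,"rx": 0,"ry": 0,"rz": 0,"grip": -1},{"tx": 0.4,"ty": -1,"tz": 0,"rx": 0,"ry": 0,"rz": 0,"grip": -1},{"tx": 0.4,"ty": -1,"tz": 0,"rx": 0,"ry": 0,"rz": 0,"grip": -1},{"tx": 0.4,"ty": -1,"tz": 0,"rx": 0,"ry": 0,"rz": 0,"grip": -1}]}}

```text
clock: 2.8
tcp_pos: [0.3728, 0.4071, 0.3913]
orientation: [0.698, 3.063, 0.0]
contact_force: [0.2, 0.0, 0.2]
grip_width: 0.0858
```

```bash
python3 -c "
from bench import status
o=status.get_obs();print(o['joints'].round(2) if hasattr(o['joints'],'round') else o['joints'],o['tcp_pos'])"
```

```text
[-1.03  0.16  0.11  1.64 -0.02  1.35  0.2 ] [0.37278775 0.40712644 0.39131217]
```

Call:
{"api": "drive_tool", "payload": {"commands": [{"tx": 0.3,"ty": -1,"tz": 0,"rx": 0,"ry": 0,"rz": 0,"grip": -1},{"tx": 0.3,"ty": -1,"tz": 0,"rx": 0,"ry": 0,"rz": 0,"grip": -1},{"tx": 0.3,"ty": -1,"tz": 0,"rx": 0,"ry": 0,"rz": 0,"grip": -1},{"tx": 0.3,"ty": -1,"tz": 0,"rx": 0,"ry": 0,"rz": 0,"grip": -1},{"tx": 0.3,"ty": -1,"tz": 0,"rx": 0,"ry": 0,"rz": 0,"grip": -1},{"tx": 0.3,"ty": -1,"tz": 0,"rx": 0,"ry": 0,"rz": 0,"grip": -1},{"tx": 0.3,"ty": -1,"tz": 0,"rx": 0,"ry": 0,"rz": 0,"grip": -1},{"tx": 0.3,"ty": -1,"tz": 0,"rx": 0,"ry": 0,"rz": 0,"grip": -1},{"tx": 0.3,"ty": -1,"tz": 0,"rx": 0,"ry": 0,"rz": 0,"grip": -1},{"tx": 0.3,"ty": -1,"tz": 0,"rx": 0,"ry": 0,"rz": 0,"grip": -1}]}}

```text
clock: 4.05
tcp_pos: [0.4326, 0.2071, 0.3913]
orientation: [0.698, 3.063, 0.0]
contact_force: [0.4, 0.2, 0.3]
grip_width: 0.0856
```

Call:
{"api": "drive_tool", "payload": {"commands": [{"tx": 0.3,"ty": -1,"tz": 0,"rx": 0,"ry": 0,"rz": 0,"grip": -1},{"tx": 0.3,"ty": -1,"tz": 0,"rx": 0,"ry": 0,"rz": 0,"grip": -1},{"tx": 0.3,"ty": -1,"tz": 0,"rx": 0,"ry": 0,"rz": 0,"grip": -1},{"tx": 0.3,"ty": -1,"tz": -0.5,"rx": 0,"ry": 0,"rz": 0,"grip": -1},{"tx": 0.3,"ty": -1,"tz": -1,"rx": 0,"ry": 0,"rz": 0,"grip": -1},{"tx": 0.3,"ty": -1,"tz": -1,"rx": 0,"ry": 0,"rz": 0,"grip": -1},{"tx": 0.3,"ty": -1,"tz": -1,"rx": 0,"ry": 0,"rz": 0,"grip": -1},{"tx": 0.3,"ty": -1,"tz": -1,"rx": 0,"ry": 0,"rz": 0,"grip": -1},{"tx": 0.3,"ty": -1,"tz": -1,"rx": 0,"ry": 0,"rz": 0,"grip": -1},{"tx": 0.3,"ty": -1,"tz": -1,"rx": 0,"ry": 0,"rz": 0,"grip": -1}]}}

```text
clock: 5.3
tcp_pos: [0.4923, 0.0072, 0.2608]
orientation: [0.697, 3.063, 0.0]
contact_force: [-0.4, 0.5, -0.0]
grip_width: 0.0857
```

Move over the flask (+8 mm in x, −28 mm in y) and down a little, then check with the wrist camera.

Call:
{"api": "drive_tool", "payload": {"commands": [{"tx": 0.2,"ty": -0.7,"tz": -0.5,"rx": 0,"ry": 0,"rz": 0,"grip": -1},{"tx": 0.2,"ty": -0.7,"tz": -1,"rx": 0,"ry": 0,"rz": 0,"grip": -1},{"tx": 0,"ty": 0,"tz": -1,"rx": 0,"ry": 0,"rz": 0,"grip": -1},{"tx": 0,"ty": 0,"tz": 0,"rx": 0,"ry": 0,"rz": 0,"grip": -1}]}}

```text
clock: 5.8
tcp_pos: [0.4991, -0.0202, 0.2102]
orientation: [-0.698, -3.06, 0.002]
contact_force: [-0.2, 0.7, 0.3]
grip_width: 0.0854
```

```bash
cat > w.py <<'E'
from bench import eyes,status
import cv2,sys,numpy as np
from scipy.spatial.transform import Rotation as R
from scipy.optimize import least_squares
def wrist(name):
    o=status.get_obs(); f=eyes.grab_frame("wrist"); cv2.imwrite(f"pics/{name}.png",f["frame"])
    z=f["range_z"]; v,u=np.nonzero(z>0); d=z[v,u]
    K=np.array([[f["fx"],0,f["cx"]],[0,f["fy"],f["cy"]],[0,0,1.]])
    n=cv2.fisheye.undistortPoints(np.c_[u,v].astype(np.float64)[:,None],K,np.zeros(4))[:,0]
    P=np.c_[n*d[:,None],d]
    T=np.eye(4);T[:3,:3]=R.from_rotvec(o["orientation"]).as_matrix();T[:3,3]=o["tcp_pos"];T=T@f["T_tool_cam"]
    return P@T[:3,:3].T+T[:3,3],o,f
E
python3 - <<'E'
from w import *
P,o,f=wrist("w1"); print(o["tcp_pos"],o["joints"])
c=np.array([.5005,-.0207]);rr=np.hypot(*(P[:,:2]-c).T)
for lo,hi in((.09,.105),(.03,.085)):
    q=P[(rr>.02)&(rr<.035)&(P[:,2]>lo)&(P[:,2]<hi)]
    s=least_squares(lambda a:np.hypot(q[:,0]-a[0],q[:,1]-a[1])-a[2],[*c,.028],loss="soft_l1",f_scale=.001)
    print(lo,len(q),s.x.round(4),np.percentile(q[:,2],[5,50,95]).round(4))
b=P[(rr<.06)&(abs(P[:,2]-.016)<.004)&(rr>.031)]
print("base",len(b),np.median(b[:,2]))
E
```

```text
[ 0.4991282  -0.02020157  0.21023677] [-0.49848158  0.22367212  0.48231236  2.01369531 -0.12741103  0.93590832
  1.17221534]
0.09 927 [ 0.5016 -0.0183  0.0262] [0.0911 0.0962 0.0974]
0.03 1607 [ 0.5007 -0.0177  0.0262] [0.0345 0.0629 0.083 ]
base 1086 0.016339295158471656
```

View pics/w1.png

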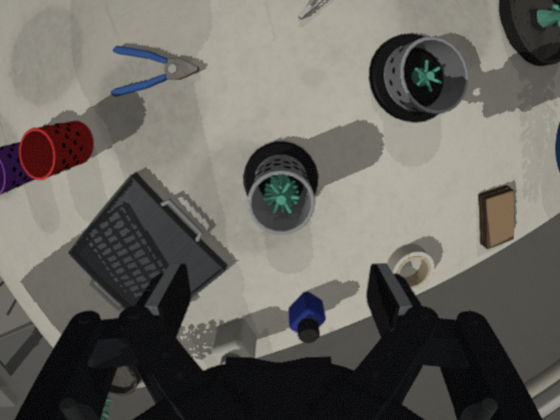

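Two views and the wrist agree within about 3 mm: centre ≈ (0.501, −0.019), rim z ≈ 0.096. I descend with a slight correction.

Call:
{"api": "drive_tool", "payload": {"commands": [{"tx": 0.1,"ty": 0.05,"tz": -1,"rx": 0,"ry": 0,"rz": 0,"grip": -1},{"tx": 0,"ty": 0,"tz": -1,"rx": 0,"ry": 0,"rz": 0,"grip": -1},{"tx": 0,"ty": 0,"tz": -1,"rx": 0,"ry": 0,"rz": 0,"grip": -1},{"tx": 0,"ty": 0,"tz": -1,"rx": 0,"ry": 0,"rz": 0,"grip": -1},{"tx": 0,"ty": 0,"tz": -0.5,"rx": 0,"ry": 0,"rz": 0,"grip": -1},{"tx": 0,"ty": 0,"tz": 0,"rx": 0,"ry": 0,"rz": 0,"grip": -1}]}}

```text
clock: 6.6
tcp_pos: [0.5024, -0.0185, 0.1215]
orientation: [-0.697, -3.063, 0.0]
contact_force: [0.3, 0.1, 0.6]
grip_width: 0.0855
```

Run:
```python
from w import *
P,o,f=wrist("w2"); print(o["tcp_pos"])
c=np.array([.501,-.019]);rr=np.hypot(*(P[:,:2]-c).T)
for lo,hi in((.09,.105),(.03,.085)):
    q=P[(rr>.02)&(rr<.033)&(P[:,2]>lo)&(P[:,2]<hi)]
    s=least_squares(lambda a:np.hypot(q[:,0]-a[0],q[:,1]-a[1])-a[2],[*c,.028],loss="soft_l1",f_scale=.001)
    print(lo,len(q),s.x.round(4),np.percentile(q[:,2],[5,50,95]).round(4))
```

```text
[ 0.50239343 -0.01847751  0.12150793]
0.09 2109 [ 0.5011 -0.0184  0.0261] [0.0908 0.0961 0.0973]
0.03 3746 [ 0.5004 -0.0179  0.0261] [0.0361 0.0666 0.0833]
```

View pics/w2.png

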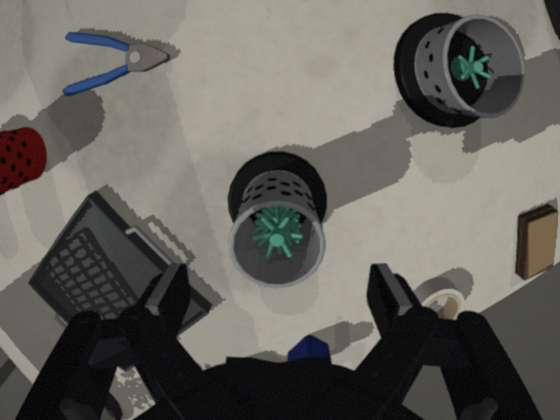

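Call:
{"api": "drive_tool", "payload": {"commands": [{"tx": -0.05,"ty": 0,"tz": -1,"rx": 0,"ry": 0,"rz": 0,"grip": -1},{"tx": 0,"ty": 0,"tz": -1,"rx": 0,"ry": 0,"rz": 0,"grip": -1},{"tx": 0,"ty": 0,"tz": -1,"rx": 0,"ry": 0,"rz": 0,"grip": -1},{"tx": 0,"ty": 0,"tz": -0.5,"rx": 0,"ry": 0,"rz": 0,"grip": -1},{"tx": 0,"ty": 0,"tz": 0,"rx": 0,"ry": 0,"rz": 0,"grip": -0.8},{"tx": 0,"ty": 0,"tz": 0,"rx": 0,"ry": 0,"rz": 0,"grip": -0.6},{"tx": 0,"ty": 0,"tz": 0,"rx": 0,"ry": 0,"rz": 0,"grip": -0.45},{"tx": 0,"ty": 0,"tz": 0,"rx": 0,"ry": 0,"rz": 0,"grip": -0.4}], "grip_force": 50}}

```text
clock: 7.65
tcp_pos: [0.5016, -0.0185, 0.0518]
orientation: [0.697, 3.062, 0.001]
contact_force: [-0.5, -0.4, 0.8]
grip_width: 0.0598
```

Call:
{"api": "drive_tool", "payload": {"commands": [{"tx": 0,"ty": 0,"tz": 0,"rx": 0,"ry": 0,"rz": 0,"grip": -0.35},{"tx": 0,"ty": 0,"tz": 0,"rx": 0,"ry": 0,"rz": 0,"grip": -0.3},{"tx": 0,"ty": 0,"tz": 0,"rx": 0,"ry": 0,"rz": 0,"grip": -0.2},{"tx": 0,"ty": 0,"tz": 0,"rx": 0,"ry": 0,"rz": 0,"grip": 0},{"tx": 0,"ty": 0,"tz": 0,"rx": 0,"ry": 0,"rz": 0,"grip": 1},{"tx": 0,"ty": 0,"tz": 0,"rx": 0,"ry": 0,"rz": 0,"grip": 1},{"tx": 0,"ty": 0,"tz": 0,"rx": 0,"ry": 0,"rz": 0,"grip": 1}], "grip_force": 50}}

```text
clock: 8.52
tcp_pos: [0.5013, -0.0188, 0.0518]
orientation: [0.699, 3.063, 0.0]
contact_force: [-1.4, -0.5, 6.8]
grip_width: 0.0555
```

Held at 55.5 mm. I lift slowly at first.

Call:
{"api": "drive_tool", "payload": {"commands": [{"tx": 0,"ty": 0,"tz": 0.1,"rx": 0,"ry": 0,"rz": 0,"grip": 1},{"tx": 0,"ty": 0,"tz": 0.1,"rx": 0,"ry": 0,"rz": 0,"grip": 1},{"tx": 0,"ty": 0,"tz": 0.1,"rx": 0,"ry": 0,"rz": 0,"grip": 1},{"tx": 0,"ty": 0,"tz": 0.1,"rx": 0,"ry": 0,"rz": 0,"grip": 1},{"tx": 0,"ty": 0,"tz": 0.1,"rx": 0,"ry": 0,"rz": 0,"grip": 1},{"tx": 0,"ty": 0,"tz": 0.2,"rx": 0,"ry": 0,"rz": 0,"grip": 1},{"tx": 0,"ty": 0,"tz": 0.2,"rx": 0,"ry": 0,"rz": 0,"grip": 1},{"tx": 0,"ty": 0,"tz": 0,"rx": 0,"ry": 0,"rz": 0,"grip": 1}]}}

```text
clock: 9.52
tcp_pos: [0.5017, -0.0185, 0.0698]
orientation: [0.697, 3.062, 0.001]
contact_force: [-0.0, 0.3, -1.5]
grip_width: 0.0555
```

Run:
```python
from bench import eyes
import cv2,numpy as np
f=eyes.grab_frame("scene"); a=cv2.resize(f["frame"][110:260,200:400],None,fx=4,fy=4); cv2.imwrite("pics/s1.png",a)
```

```text
(no output)
```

View pics/s1.png

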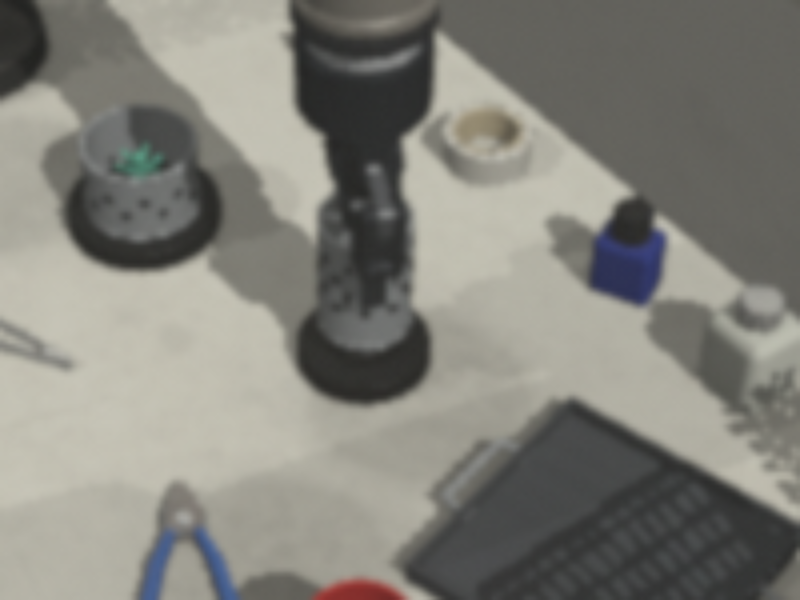

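The flask is rising (crop (365,340)), the base is still flat on the table (crop (365,380)). I continue straight up.

Call:
{"api": "drive_tool", "payload": {"commands": [{"tx": 0,"ty": 0,"tz": 0.5,"rx": 0,"ry": 0,"rz": 0,"grip": 1},{"tx": 0,"ty": 0,"tz": 0.5,"rx": 0,"ry": 0,"rz": 0,"grip": 1},{"tx": 0,"ty": 0,"tz": 0.5,"rx": 0,"ry": 0,"rz": 0,"grip": 1},{"tx": 0,"ty": 0,"tz": 0.5,"rx": 0,"ry": 0,"rz": 0,"grip": 1},{"tx": 0,"ty": 0,"tz": 0.5,"rx": 0,"ry": 0,"rz": 0,"grip": 1},{"tx": 0,"ty": 0,"tz": 0.5,"rx": 0,"ry": 0,"rz": 0,"grip": 1},{"tx": 0,"ty": 0,"tz": 0.5,"rx": 0,"ry": 0,"rz": 0,"grip": 1},{"tx": 0,"ty": 0,"tz": 0.5,"rx": 0,"ry": 0,"rz": 0,"grip": 1},{"tx": 0,"ty": 0,"tz": 0.5,"rx": 0,"ry": 0,"rz": 0,"grip": 1},{"tx": 0,"ty": 0,"tz": 0.5,"rx": 0,"ry": 0,"rz": 0,"grip": 1}]}}

```text
clock: 10.82
tcp_pos: [0.5012, -0.0185, 0.17]
orientation: [-0.698, -3.063, -0.0]
contact_force: [0.5, 0.8, -2.3]
grip_width: 0.0553
```

Run:
```python
from bench import eyes
import cv2,numpy as np
f=eyes.grab_frame("scene"); a=cv2.resize(f["frame"][110:260,200:400],None,fx=4,fy=4); cv2.imwrite("pics/s2.png",a)
```

```text
(no output)
```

View pics/s2.png

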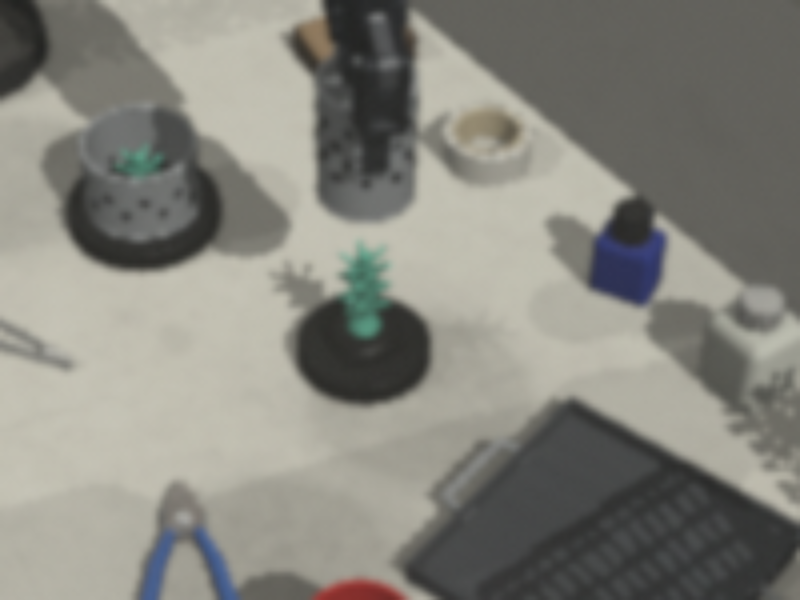

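The flask is off and the base and wax tree stand upright at crop (365,345). I move to the tray centre.

Call:
{"api": "drive_tool", "payload": {"commands": [{"tx": 0.1,"ty": -0.4,"tz": 0,"rx": 0,"ry": 0,"rz": 0,"grip": 1},{"tx": 0.1,"ty": -1,"tz": 0,"rx": 0,"ry": 0,"rz": 0,"grip": 1},{"tx": 0.1,"ty": -1,"tz": 0,"rx": 0,"ry": 0,"rz": 0,"grip": 1},{"tx": 0.1,"ty": -1,"tz": 0,"rx": 0,"ry": 0,"rz": 0,"grip": 1},{"tx": 0.1,"ty": -1,"tz": 0,"rx": 0,"ry": 0,"rz": 0,"grip": 1},{"tx": 0.1,"ty": -1,"tz": 0,"rx": 0,"ry": 0,"rz": 0,"grip": 1},{"tx": 0.1,"ty": -1,"tz": 0,"rx": 0,"ry": 0,"rz": 0,"grip": 1},{"tx": 0.1,"ty": -1,"tz": 0,"rx": 0,"ry": 0,"rz": 0,"grip": 1},{"tx": 0,"ty": -1,"tz": 0,"rx": 0,"ry": 0,"rz": 0,"grip": 1},{"tx": 0,"ty": -1,"tz": 0,"rx": 0,"ry": 0,"rz": 0,"grip": 1}]}}

```text
clock: 12.12
tcp_pos: [0.5168, -0.2078, 0.1687]
orientation: [-0.698, -3.062, 0.001]
contact_force: [-0.7, -0.0, -1.9]
grip_width: 0.0553
```

Call:
{"api": "drive_tool", "payload": {"commands": [{"tx": 0,"ty": -1,"tz": -0.5,"rx": 0,"ry": 0,"rz": 0,"grip": 1},{"tx": 0,"ty": 0,"tz": -1,"rx": 0,"ry": 0,"rz": 0,"grip": 1},{"tx": 0,"ty": 0,"tz": -1,"rx": 0,"ry": 0,"rz": 0,"grip": 1},{"tx": 0,"ty": 0,"tz": -1,"rx": 0,"ry": 0,"rz": 0,"grip": 1},{"tx": 0,"ty": 0,"tz": -0.5,"rx": 0,"ry": 0,"rz": 0,"grip": 1},{"tx": 0,"ty": 0,"tz": 0,"rx": 0,"ry": 0,"rz": 0,"grip": 1}]}}

```text
clock: 12.88
tcp_pos: [0.5166, -0.2267, 0.0886]
orientation: [-0.698, -3.061, 0.0]
contact_force: [-0.3, -0.9, -2.0]
grip_width: 0.0555
```

Run:
```python
from w import *
from h import cloud
P,o,f=wrist("w3"); print(o["tcp_pos"],o["joints"])
f=eyes.grab_frame("scene"); a=cv2.resize(f["frame"][130:330,240:440],None,fx=3,fy=3); cv2.imwrite("pics/s3.png",a)
Q=cloud(f)
for n,p in(("wrist",P),("scene",Q)):
    c=o["tcp_pos"][:2]; rr=np.hypot(*(p[:,:2]-c).T); q=p[(rr<.036)&(p[:,2]<.2)&(p[:,2]>.025)]
    print(n,len(q),"low/high z",np.percentile(q[:,2],[0.5,1,2,5,98]).round(4))
```

```text
[ 0.5166353  -0.22670537  0.08858584] [-0.0495615   0.51343736  0.45876118  1.96509667 -0.32881208  0.73748562
  1.72714346]
wrist 37167 low/high z [0.0566 0.0591 0.0633 0.0735 0.1898]
scene 876 low/high z [0.0523 0.0528 0.0538 0.057  0.1945]
```

View pics/s3.png

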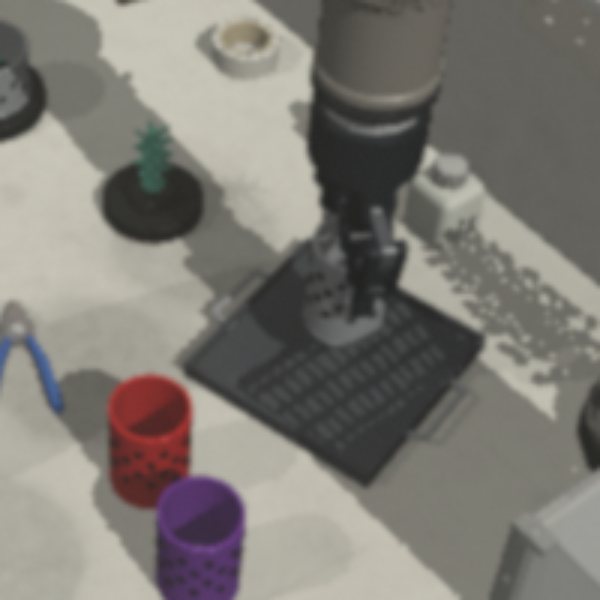

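View pics/w3.png

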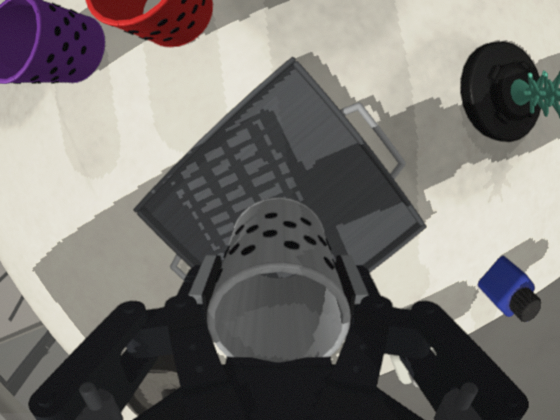

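The flask is upright over the tray centre with its lower end at z ≈ 0.0525, which matches the grasp offset of 36 mm. Floor contact is expected at TCP z ≈ 0.040.

Call:
{"api": "drive_tool", "payload": {"commands": [{"tx": 0,"ty": 0,"tz": -0.5,"rx": 0,"ry": 0,"rz": 0,"grip": 1},{"tx": 0,"ty": 0,"tz": -0.5,"rx": 0,"ry": 0,"rz": 0,"grip": 1},{"tx": 0,"ty": 0,"tz": -0.5,"rx": 0,"ry": 0,"rz": 0,"grip": 1},{"tx": 0,"ty": 0,"tz": -0.4,"rx": 0,"ry": 0,"rz": 0,"grip": 1},{"tx": 0,"ty": 0,"tz": -0.2,"rx": 0,"ry": 0,"rz": 0,"grip": 1},{"tx": 0,"ty": 0,"tz": -0.1,"rx": 0,"ry": 0,"rz": 0,"grip": 1},{"tx": 0,"ty": 0,"tz": -0.1,"rx": 0,"ry": 0,"rz": 0,"grip": 1},{"tx": 0,"ty": 0,"tz": 0,"rx": 0,"ry": 0,"rz": 0,"grip": 1}]}}

```text
clock: 13.98
tcp_pos: [0.5173, -0.2266, 0.0434]
orientation: [0.698, 3.063, 0.0]
contact_force: [0.6, -0.1, -2.7]
grip_width: 0.0557
```

Call:
{"api": "drive_tool", "payload": {"commands": [{"tx": 0,"ty": 0,"tz": -0.08,"rx": 0,"ry": 0,"rz": 0,"grip": 1},{"tx": 0,"ty": 0,"tz": -0.07,"rx": 0,"ry": 0,"rz": 0,"grip": 1},{"tx": 0,"ty": 0,"tz": 0,"rx": 0,"ry": 0,"rz": 0,"grip": 1}]}}

```text
clock: 14.35
tcp_pos: [0.5172, -0.2265, 0.0402]
orientation: [-0.697, -3.063, -0.0]
contact_force: [-0.7, 0.5, -3.3]
grip_width: 0.0554
```

Call:
{"api": "drive_tool", "payload": {"commands": [{"tx": 0,"ty": 0,"tz": -0.04,"rx": 0,"ry": 0,"rz": 0,"grip": 1},{"tx": 0,"ty": 0,"tz": 0,"rx": 0,"ry": 0,"rz": 0,"grip": 1}]}}

```text
clock: 14.6
tcp_pos: [0.5173, -0.2266, 0.0399]
orientation: [0.698, 3.063, 0.0]
contact_force: [-0.8, 0.7, 2.9]
grip_width: 0.0552
```

Contact (force +2.9 N). I release gently.

Call:
{"api": "drive_tool", "payload": {"commands": [{"tx": 0,"ty": 0,"tz": 0,"rx": 0,"ry": 0,"rz": 0,"grip": 1},{"tx": 0,"ty": 0,"tz": 0,"rx": 0,"ry": 0,"rz": 0,"grip": -0.3},{"tx": 0,"ty": 0,"tz": 0,"rx": 0,"ry": 0,"rz": 0,"grip": -0.4},{"tx": 0,"ty": 0,"tz": 0,"rx": 0,"ry": 0,"rz": 0,"grip": -0.55},{"tx": 0,"ty": 0,"tz": 0,"rx": 0,"ry": 0,"rz": 0,"grip": -0.75},{"tx": 0,"ty": 0,"tz": 0,"rx": 0,"ry": 0,"rz": 0,"grip": -1},{"tx": 0,"ty": 0,"tz": 0,"rx": 0,"ry": 0,"rz": 0,"grip": -1},{"tx": 0,"ty": 0,"tz": 0,"rx": 0,"ry": 0,"rz": 0,"grip": -1},{"tx": 0,"ty": 0,"tz": 0,"rx": 0,"ry": 0,"rz": 0,"grip": -1}], "grip_force": 20}}

```text
clock: 15.72
tcp_pos: [0.5173, -0.2266, 0.0395]
orientation: [0.697, 3.063, 0.0]
contact_force: [-0.1, -0.3, -0.2]
grip_width: 0.0856
```

Run:
```python
from w import *
P,o,f=wrist("w4"); print(o["tcp_pos"],o["grip_width"],o["contact_force"])
```

```text
[ 0.51726884 -0.22655022  0.03952821] 0.0855832074993566 [-0.13877701 -0.26852085 -0.19885414]
```

View pics/w4.png

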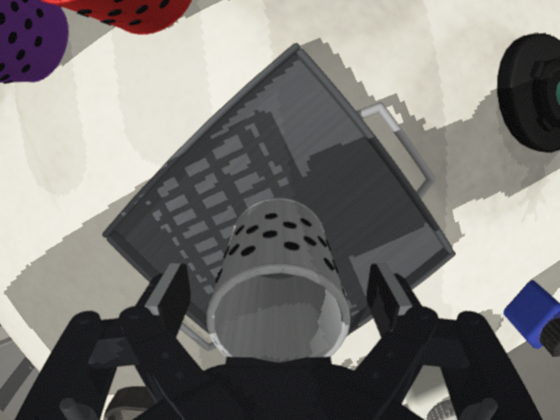

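Released, with the flask (wrist (280,280)) standing clear of both fingers. I go straight up.

Call:
{"api": "drive_tool", "payload": {"commands": [{"tx": 0,"ty": 0,"tz": 0.3,"rx": 0,"ry": 0,"rz": 0,"grip": -1},{"tx": 0,"ty": 0,"tz": 0.7,"rx": 0,"ry": 0,"rz": 0,"grip": -1},{"tx": 0,"ty": 0,"tz": 1,"rx": 0,"ry": 0,"rz": 0,"grip": -1},{"tx": 0,"ty": 0,"tz": 1,"rx": 0,"ry": 0,"rz": 0,"grip": -1},{"tx": 0,"ty": 0,"tz": 1,"rx": 0,"ry": 0,"rz": 0,"grip": -1},{"tx": 0,"ty": 0,"tz": 1,"rx": 0,"ry": 0,"rz": 0,"grip": -1},{"tx": 0,"ty": 0,"tz": 1,"rx": 0,"ry": 0,"rz": 0,"grip": -1},{"tx": 0,"ty": 0,"tz": 1,"rx": 0,"ry": 0,"rz": 0,"grip": -1},{"tx": 0,"ty": 0,"tz": 0,"rx": 0,"ry": 0,"rz": 0,"grip": -1}]}}

```text
clock: 16.9
tcp_pos: [0.5183, -0.2271, 0.1817]
orientation: [0.697, 3.059, 0.0]
contact_force: [-0.1, -0.3, 0.1]
grip_width: 0.0854
```

Run:
```python
from w import *
from h import cloud
P,o,f=wrist("w5"); print(o["tcp_pos"])
g=eyes.grab_frame("scene"); cv2.imwrite("pics/s5.png",g["frame"]); Q=cloud(g)
def fit(p,c,lo,hi,r0,r1):
    c=np.array(c);rr=np.hypot(*(p[:,:2]-c).T);q=p[(rr>r0)&(rr<r1)&(p[:,2]>lo)&(p[:,2]<hi)]
    s=least_squares(lambda a:np.hypot(q[:,0]-a[0],q[:,1]-a[1])-a[2],[*c,.028],loss="soft_l1",f_scale=.001)
    return len(q),s.x.round(4),np.percentile(q[:,2],[5,50,95]).round(3)
for n,p in(("wrist",P),("scene",Q)):
    print(n,"rim",fit(p,[.517,-.2265],.075,.09,.018,.036))
    print(n,"side low",fit(p,[.517,-.2265],.02,.045,.018,.036))
    for m,c in(("base",[.501,-.0195]),("low",[.459,.16])):
        rr=np.hypot(*(p[:,:2]-c).T);q=p[(rr<.06)&(p[:,2]>.008)]
        if len(q)>20: print(n,m,len(q),"max z",np.percentile(q[:,2],99.5).round(3),cv2.minEnclosingCircle(q[:,:2].astype(np.float32)))
```

```text
[ 0.51829593 -0.22710074  0.18174131]
wrist rim (1214, array([ 0.5175, -0.2259,  0.0262]), array([0.076, 0.084, 0.085]))
wrist side low (756, array([ 0.5169, -0.2255,  0.0262]), array([0.021, 0.034, 0.044]))
wrist base 4476 max z 0.087 ((0.5019471645355225, -0.019549796357750893), 0.041250962764024734)
wrist low 1953 max z 0.067 ((0.4682594835758209, 0.14666014909744263), 0.044020798057317734)
scene rim (194, array([ 0.5163, -0.228 ,  0.0262]), array([0.076, 0.081, 0.084]))
scene side low (271, array([ 0.5164, -0.2282,  0.0266]), array([0.022, 0.034, 0.044]))
scene base 790 max z 0.084 ((0.5003711581230164, -0.020123455673456192), 0.04270169511437416)
scene low 1183 max z 0.068 ((0.4566458761692047, 0.1579337865114212), 0.050428781658411026)
```

View pics/s5.png

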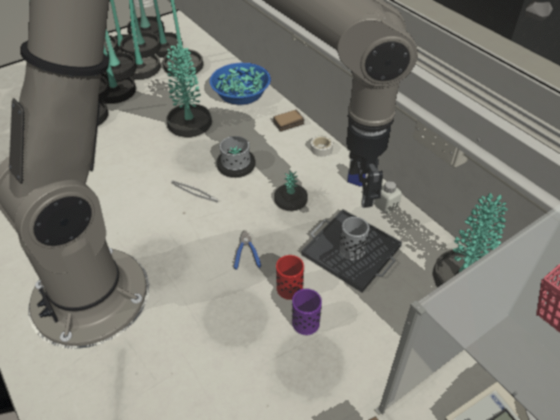

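View pics/w5.png

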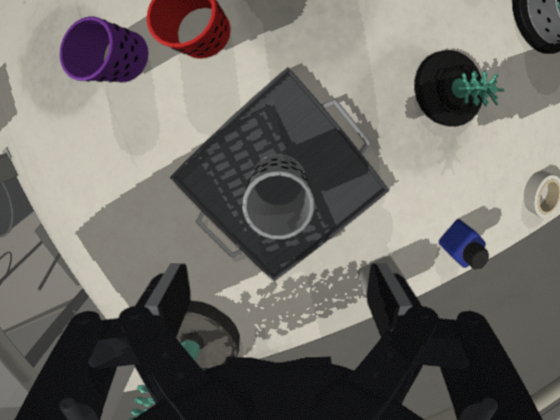

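The flask stands upright in the tray (scene (355,238), rim z 0.084), and the base and tree stand at (291,195) where they were. I hand in.

```bash
python3 -c "
from bench import workorder;print(workorder.hand_in())"
```

```text
the job is handed in; nothing more can be done
None
```

I drew the tall flask straight up off its rubber base (118 mm of vertical rise), stood it upright in the middle of the tray, released it and backed off straight up. I handed the job in at about 17 s of the 45 s allowed.

**Flask:** the last wrist and scene views put it at about (0.517, −0.227), 2 mm at most from the tray centre. Its rim is at z 0.084, and the upper and lower fits agree within 1 mm, so it stands upright.

**Base and low flask:** the base with its wax tree (top at z 0.086) stands within about 2 mm of its first position. In the scene view, the low flask is unmoved. The wrist view showed only part of it, so its fit there was about 15 mm off and I disregarded it.

**Disagreements:** the cameras differed by 2–3 mm on the flask's place before the grasp. I took a value close to the wrist camera's.

**Forces:** the force readings I got between moves stayed at about 7 N or less.

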